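Seal the pan's lid along its snap tabs

TASK

Seal the lid of the deep pan: with the fingertips, run along its edge and press the seven snap tabs down one after another, from the tab at the left end of the near side, round the right-hand corner, to the tab beside the round vent valve, so that the air is driven out there. Press each tab well down but gently, without lifting, tipping or shifting the pan, and leave the other things alone.

Things in the scene. Friction and masses are not known exactly. Their poses are not given: they have to be found in the camera images.
- pan: deep steel pan (loose, about 1.9 kg with lid), 326x177x152 mm, closed by a clear lid with a white rim, 344x200 mm, top 155 to 157 mm above the table. Origin: centre of its underside. z up; its +x points about to the robot's left, +y towards the robot. Seven equal grey snap tabs, 52x22 mm, lie on the lid's edge: 1 to 5 along the near long side, 58 mm apart; 6 and 7 on the right short side, 60 mm apart.
- vent (a point): top of the round grey vent valve on the lid beside tab 7, 22 mm across; it stands 9 mm above the lid, lower than the pressed tabs
- tab_1_top (a point): middle of the top of snap tab 1 (the first, at the left end of the near side); moves with the tab. 16 mm flat, then an 18 mm ramp falling 9 mm to either end: a finger kept at the pressed height slides on to the next tab. Its x axis lies along the row.
- tab_1 (a joint): how far tab 1 is pressed down, m: 0 standing up (top 173 mm above the table), 0.008 at its hard stop (165 mm). It gives way at about 2 N and stays where it is left; no spring.
- tab_2_top (a point): middle of the top of snap tab 2 (number 2 in the order); moves with the tab. 16 mm flat, then an 18 mm ramp falling 9 mm to either end: a finger kept at the pressed height slides on to the next tab. Its x axis lies along the row.
- tab_2 (a joint): how far tab 2 is pressed down, m: 0 standing up (top 173 mm above the table), 0.008 at its hard stop (165 mm). It gives way at about 2 N and stays where it is left; no spring.
- tab_3_top (a point): middle of the top of snap tab 3 (number 3 in the order); moves with the tab. 16 mm flat, then an 18 mm ramp falling 9 mm to either end: a finger kept at the pressed height slides on to the next tab. Its x axis lies along the row.
- tab_3 (a joint): how far tab 3 is pressed down, m: 0 standing up (top 173 mm above the table), 0.008 at its hard stop (165 mm). It gives way at about 2 N and stays where it is left; no spring.
- tab_4_top (a point): middle of the top of snap tab 4 (number 4 in the order); moves with the tab. 16 mm flat, then an 18 mm ramp falling 9 mm to either end: a finger kept at the pressed height slides on to the next tab. Its x axis lies along the row.
- tab_4 (a joint): how far tab 4 is pressed down, m: 0 standing up (top 173 mm above the table), 0.008 at its hard stop (165 mm). It gives way at about 2 N and stays where it is left; no spring.
- tab_5_top (a point): middle of the top of snap tab 5 (number 5 in the order); moves with the tab. 16 mm flat, then an 18 mm ramp falling 9 mm to either end: a finger kept at the pressed height slides on to the next tab. Its x axis lies along the row.
- tab_5 (a joint): how far tab 5 is pressed down, m: 0 standing up (top 173 mm above the table), 0.008 at its hard stop (165 mm). It gives way at about 2 N and stays where it is left; no spring.
- tab_6_top (a point): middle of the top of snap tab 6 (number 6 in the order); moves with the tab. 16 mm flat, then an 18 mm ramp falling 9 mm to either end: a finger kept at the pressed height slides on to the next tab. Its x axis lies along the row.
- tab_6 (a joint): how far tab 6 is pressed down, m: 0 standing up (top 173 mm above the table), 0.008 at its hard stop (165 mm). It gives way at about 2 N and stays where it is left; no spring.
- tab_7_top (a point): middle of the top of snap tab 7 (the last, on the right side farthest from the robot, beside the vent valve); moves with the tab. 16 mm flat, then an 18 mm ramp falling 9 mm to either end: a finger kept at the pressed height slides on to the next tab. Its x axis lies along the row.
- tab_7 (a joint): how far tab 7 is pressed down, m: 0 standing up (top 173 mm above the table), 0.008 at its hard stop (165 mm). It gives way at about 2 N and stays where it is left; no spring.
- ramekin_salt: small cream ramekin, 66 mm across, 38 mm high, standing on the lid between the tabs and the far side; origin centre of underside. To be left alone.
- bench_scraper: bench scraper lying left of the pan, 98x126x14 mm; origin centre of underside. To be left alone.
- carrot_1: carrot lying at the front left, 181 mm long; origin centre of underside. To be left alone.
- tub_1: small pot with a film lid, left of the pan, 72 mm across, 71 mm high; origin centre of underside. To be left alone.
- bowl_2: steel bowl behind the pan, 144 mm across, 54 mm high; origin centre of underside. To be left alone.
- tin_2: low tin right of the pan, 75 mm across, 58 mm high; origin centre of underside. To be left alone.
- ramekin_pepper: small ramekin at the right, 66 mm across, 38 mm high; origin centre of underside. To be left alone.

How it is judged:
On the way, in this order (a step that is already met when the one before it is completed fails the run):
1. the five tabs of the near side are down (value of joint each of tab_1, tab_2, tab_3, tab_4, tab_5 above 0.005 m), for 0.2 s.
2. the two tabs of the right side are down as well (all of step 1 and value of joint each of tab_6, tab_7 above 0.005 m), for 0.2 s.
At the end, for the whole second after the job is handed in: All seven tabs are pressed down by more than 5 mm of their 8 mm; the pan stands upright (within 0.05 rad) and at rest within 25 mm of where it stood; each of the other things is within 20 mm of where it was (all of step 2 and distance of pan from where it was at the start of the episode below 0.025 m and angle between pan's own z axis and vertical below 0.05 rad and linear speed of pan below 0.02 m/s and distance of each of ramekin_salt, bench_scraper, carrot_1, tub_1, bowl_2, tin_2, ramekin_pepper from where it was at the start of the episode below 0.02 m); the robot touches nothing.
It fails at once if a tab is pressed (over 4 mm) while the one before it in the order still stands (under 3 mm) ((value of joint tab_2 above 0.004 m and value of joint tab_1 below 0.003 m) or (value of joint tab_3 above 0.004 m and value of joint tab_2 below 0.003 m) or (value of joint tab_4 above 0.004 m and value of joint tab_3 below 0.003 m) or (value of joint tab_5 above 0.004 m and value of joint tab_4 below 0.003 m) or (value of joint tab_6 above 0.004 m and value of joint tab_5 below 0.003 m) or (value of joint tab_7 above 0.004 m and value of joint tab_6 below 0.003 m)).
It fails at once if the fingers push on the pan, its lid or tabs with more than 40 N (contact force between the fingers and pan above 40 N).
It fails at once if the pan is lifted by 10 mm or tipped by 0.12 rad (height (world z) of pan above 0.01 m or angle between pan's own z axis and vertical above 0.12 rad).
It fails at once if the pan is pushed more than 40 mm away (distance of pan from where it was at the start of the episode above 0.04 m).
It fails at once if another thing is moved by more than 30 mm (distance of any of ramekin_salt, bench_scraper, carrot_1, tub_1, bowl_2, tin_2, ramekin_pepper from where it was at the start of the episode above 0.03 m).
It also fails if it takes over 51 s, if anything falls off the work surface, if the arm or the gripper's body presses on something with over 40 N, if the wrist force passes 120 N, or if a joint passes its speed limit or range.

ROBOT

A 6-joint arm with a two-finger parallel gripper is mounted at the origin on a cart in front of the work surface, level with it; the furniture and walls round the work are solid. World frame = base frame: x ahead of the robot, y to its left, z up, the work surface at z = 0. Lengths are in m, angles in rad, forces in N, time in s.
With the tool pointing down it reaches from about 0.35 to 0.725 m from the base axis. Payload 4.3 kg.
Tool frame: the origin (TCP) lies on the centre line of the jaws, within the pads' length; the fingertips stand 14 mm ahead of it and the grasp point (between the pads) lies 5 mm behind it; z points along the fingers, x is the direction in which the jaws open and shut, and the axes are right-handed (so a half turn about z gives the same grasp; the last joint's range is limited). The gripper opens to 85 mm and grips with 20 to 120 N. Pads are 22 mm wide; open, the fingers measure 114 mm over their backs; the gripper's body (76 mm by 85 mm) begins 54 mm behind the grasp point. The pads swing forward as they close: fully open they stand 13 mm farther back than shut.
Start: joints at [1.205, 0.377, 0.081, 1.274, 0, 1.46], TCP at [0.145, 0.556, 0.245] pointing down, gripper open.
Joint ranges: [-2.72, 2.72], [-0.84, 1.66], [-1.02, 1.22], [-1.77, 2.12], [-1.37, 1.28], [-3.14, 3.14]. Speed limits (rad/s): [2.57, 2.57, 3.14, 3.14, 3.14, 3.14].

INTERFACE

Orientations are given as a unit quaternion [w, x, y, z].
In Python, from station import r gives the robot as it stands.
- The arm moves only by the tool send_rows, never from a script. Its argument "plan" is a list of rows, each a list of 5 numbers: the opening in per cent of the stroke, from 0 (shut) to 100 (fully open), then the shift along the world's x, y, z in mm, then the turn about the world's z in rad. A call has 1 to 10 rows; each row is the pose to reach, as a shift and turn from the pose measured when the call began; what a row does not reach only later rows make up. A row lasts 1/8 s, in which the tool goes at most 62.5 mm and 10.7 degrees, less where a joint would pass 70% of its speed; a pose out of reach is approached as far as the arm can. A call with a gripper value outside its range is refused whole. The fingers move at their own pace and stop on an object; "squeeze" is the grip in N (left out, the last holds). Time passes only in rows, so rows that repeat a pose let the fingers close. It gives the time, the measured TCP pose, the force and the opening at its end, in the units of the state.
- r.get_obs(): the state, without advancing time (a new reading comes with each control period).
- r.read_camera(name): name is "scene" or "side" or "wrist"; returns a dict with "image" (384x512x3 uint8, red, green, blue), "fx", "fy", "cx", "cy" (pixels), "dist" ([k1, k2, p1, p2, k3] as OpenCV has them; the pictures are not rectified), "extrinsics" (4x4, takes a point from camera to world coordinates); the wrist camera has in their place "T_tool_cam" (4x4, takes a point from camera to tool coordinates, whose origin is the TCP and whose axes are the tool frame's). Camera axes: x right, y down, z forward; pixel columns grow to the right and rows downward; lengths in m; the calibration is good to about 2 mm. A picture is of the moment at which its call begins: read the wrist's pose just before it. There is no depth.
- r.sign_off(): hands the job in, once; it reports no verdict.
The state is a dict: "t": time; "q": joint angles; "qvel": joint speeds; "tau": joint torques, N m; "tcp_pos": TCP position; "tcp_rot": TCP orientation; "ft_force": force on the tool from outside, world axes, zero at the start; "torque": the same for the moment, N m; "width": finger opening in m.
Only numpy, scipy, OpenCV 4.12 (cv2) and the standard library are available. Lean on these libraries where they do the work, as an engineer would, in place of code of your own. Each camera call takes 0.05 s, during which the arm holds its last target.

## Working session

There is one attempt and no reset: what is moved stays moved. The work goes in short steps, Python scripts to look and compute and a tool call to move; the robot and the scene stay as the last step left them, time stands still between calls to the robot, and variables do not carry over. Pictures are saved under pics/ and viewed, and the job is handed in when it is done.

Besides the shell and the picture viewer there is one more tool, called after "Emit:" as a command line: name --pt "numbers of a row" for each row, then --argument value for the rest. send_rows: Moves the arm, as the interface text tells. Its arguments: {"type":"object","properties":{"plan":{"type":"array","items":{"type":"array","items":{"type":"number"}}},"squeeze":{"type":"number"}},"required":["plan"]}

```bash
mkdir -p pics; python3 - <<'E'
from station import r
import cv2,numpy as np
o=r.get_obs(); print(o)
for n in ["scene","side","wrist"]:
    c=r.read_camera(n); cv2.imwrite(f"pics/{n}0.png",cv2.cvtColor(c["image"],cv2.COLOR_RGB2BGR))
    print(n,{k:np.round(v,4).tolist() for k,v in c.items() if k!="image"})
E
```

```text
{'t': 0.0, 'q': array([ 1.20469697e+00,  3.78091560e-01,  7.96397853e-02,  1.27438929e+00,
       -4.01517695e-05,  1.46046807e+00]), 'qvel': array([-0.00068753, -0.00166147, -0.00127324,  0.00271701,  0.00093382,
        0.00135363]), 'tau': array([-1.13643360e-03, -4.63609493e+01,  2.69873732e+01,  2.09962938e-02,
       -2.19679791e-04,  1.46455528e-05]), 'tcp_pos': array([0.14526871, 0.5557075 , 0.24434995]), 'tcp_rot': array([ 5.49067447e-04,  7.91514421e-01,  6.11149635e-01, -8.62650291e-04]), 'ft_force': array([0.97092193, 0.18892455, 0.30502006]), 'torque': array([-0.01571949,  0.02783093, -0.00880067]), 'width': 0.08566645168474633}
scene {'fx': 437.8975, 'fy': 437.8975, 'cx': 249.2836, 'cy': 189.1038, 'dist': [-0.1543, 0.0, 0.0, 0.0, 0.0], 'extrinsics': [[0.5574, -0.3187, 0.7667, -0.3663], [-0.8303, -0.2132, 0.515, -0.6011], [-0.0007, -0.9236, -0.3834, 0.5953], [0.0, 0.0, 0.0, 1.0]]}
side {'fx': 465.1878, 'fy': 465.1878, 'cx': 249.1614, 'cy': 188.4148, 'dist': [-0.1333, 0.0, 0.0, 0.0, 0.0], 'extrinsics': [[-0.6766, 0.436, -0.5934, 1.4692], [0.7363, 0.3962, -0.5485, 0.8444], [-0.004, -0.808, -0.5891, 1.0659], [0.0, 0.0, 0.0, 1.0]]}
wrist {'fx': 340.753, 'fy': 340.753, 'cx': 255.1382, 'cy': 188.6656, 'dist': [-0.0069, 0.0, 0.0, 0.0, 0.0], 'T_tool_cam': [[1.0, -0.0002, -0.0004, -0.0011], [0.0003, 0.9612, 0.2759, -0.0699], [0.0003, -0.2759, 0.9612, -0.1291], [0.0, 0.0, 0.0, 1.0]]}
```

View pics/scene0.png

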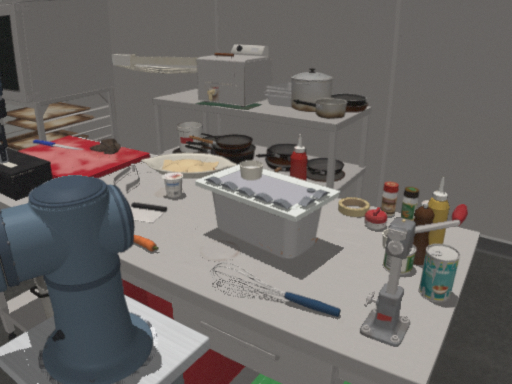

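View pics/side0.png

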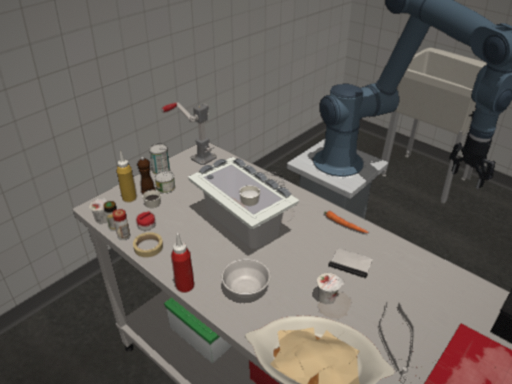

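View pics/wrist0.png

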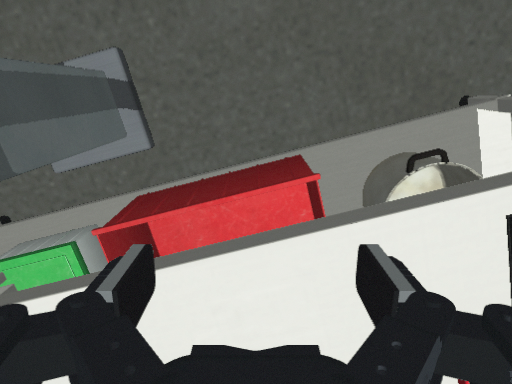

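The scene picture shows the pan with its lid at about (265,200) and the side picture shows it at (243,195). The wrist camera doesn't see it. I'll enlarge both views.

```bash
python3 - <<'E'
import cv2
a=cv2.imread("pics/scene0.png")[155:255,185:345]; cv2.imwrite("pics/sz.png",cv2.resize(a,None,fx=5,fy=5,interpolation=cv2.INTER_CUBIC))
a=cv2.imread("pics/side0.png")[145:245,175:310]; cv2.imwrite("pics/dz.png",cv2.resize(a,None,fx=5.9,fy=5.9,interpolation=cv2.INTER_CUBIC))
E
```

```text
(no output)
```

View pics/sz.png

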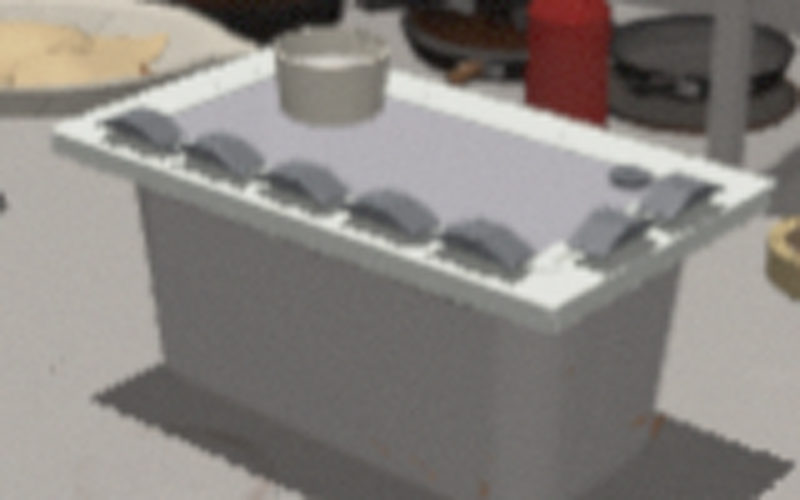

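View pics/dz.png

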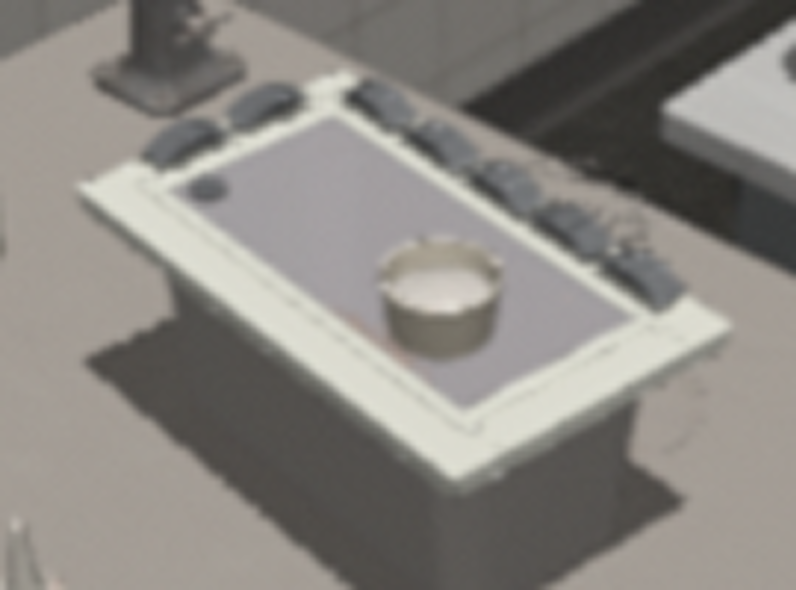

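The enlarged views show the seven grey tabs clearly. In the scene crop the lid corners lie at (55,130), (555,310), (775,183) and (265,48). In the side crop they lie at (342,72), (80,187), (455,478) and (730,325).

```bash
cat > h.py <<'E'
import numpy as np,cv2
def ray(c,uv):
    K=np.array([[c["fx"],0,c["cx"]],[0,c["fy"],c["cy"]],[0,0,1]])
    p=cv2.undistortPoints(np.array(uv,float).reshape(-1,1,2),K,np.array(c["dist"],float)).reshape(-1,2)
    d=np.c_[p,np.ones(len(p))]
    return d
def cast(c,uv,z,E):
    d=ray(c,uv)@E[:3,:3].T; o=E[:3,3]
    return o+d*((z-o[2])/d[:,2])[:,None]
E
python3 - <<'E'
from station import r
from h import *
s=r.read_camera("scene"); d=r.read_camera("side")
print("order NL,NR,FR,FL")
a=np.array([[55,130],[555,310],[775,183],[265,48]])/5+[185,155]-.4
b=np.array([[730,325],[342,72],[80,187],[455,478]])/5.9+[175,145]-.4
P=cast(s,a,.156,np.array(s["extrinsics"]));Q=cast(d,b,.156,np.array(d["extrinsics"]))
for X in (P,Q):
    print(X.round(4)); 
    for i in range(4): print(np.linalg.norm(X[i]-X[(i+1)%4]).round(4),np.degrees(np.arctan2(*(X[(i+1)%4]-X[i])[1::-1])).round(2))
    print(X.mean(0))
# tab centres and vent
ta=np.array([[145,122],[225,145],[307,173],[394,203],[490,238],[608,227],[680,190]])/5+[185,155]-.4
tb=np.array([[650,270],[577,222],[510,180],[448,137],[383,98],[267,95],[183,132]])/5.9+[175,145]-.4
T=cast(s,ta,.170,np.array(s["extrinsics"]));U=cast(d,tb,.170,np.array(d["extrinsics"]))
print(np.c_[T[:,:2],U[:,:2]].round(3))
E
```

```text
order NL,NR,FR,FL
[[ 0.4807  0.1458  0.156 ]
 [ 0.4352 -0.1897  0.156 ]
 [ 0.6311 -0.2143  0.156 ]
 [ 0.6561  0.1283  0.156 ]]
0.3386 -97.72
0.1974 -7.17
0.3435 85.82
0.1763 174.29
[ 0.55075437 -0.03248047  0.156     ]
[[ 0.4917  0.1558  0.156 ]
 [ 0.4488 -0.1809  0.156 ]
 [ 0.6422 -0.2069  0.156 ]
 [ 0.6868  0.1308  0.156 ]]
0.3395 -97.25
0.1951 -7.65
0.3406 82.47
0.1967 172.68
[ 0.5673847  -0.02528742  0.156     ]
[[ 0.49   0.089  0.497  0.103]
 [ 0.487  0.034  0.489  0.044]
 [ 0.479 -0.023  0.483 -0.012]
 [ 0.471 -0.08   0.474 -0.069]
 [ 0.461 -0.14   0.469 -0.126]
 [ 0.503 -0.181  0.514 -0.181]
 [ 0.564 -0.19   0.576 -0.189]]
```

The two views disagree by about 12 mm, so I'll bring the shut gripper above the pan and measure again with the wrist camera.

Emit:
send_rows --pt "0 20 -40 30 0" --pt "0 50 -80 60 0.02" --pt "0 80 -120 90 0.04" --pt "0 110 -170 115 0.06" --pt "0 140 -220 115 0.08" --pt "0 165 -270 115 0.1" --pt "0 190 -320 115 0.12" --pt "0 215 -370 115 0.126" --pt "0 240 -420 115 0.126" --pt "0 260 -470 115 0.126" --squeeze 20

```text
t: 1.5
tcp_pos: [0.406, 0.0843, 0.3599]
tcp_rot: [0.0, 0.752, 0.66, -0.0]
ft_force: [0.5, 0.4, 0.1]
width: 0.0003
```

Emit:
send_rows --pt "0 10 -50 0 0" --pt "0 20 -90 0 0" --pt "0 30 -114 0 0" --pt "0 30 -114 0 0" --pt "0 30 -114 0 0"

```text
t: 2.12
tcp_pos: [0.4356, -0.0292, 0.3598]
tcp_rot: [0.0, 0.751, 0.66, -0.0]
ft_force: [-0.2, 0.6, -0.3]
width: 0.0
```

```bash
python3 - <<'E'
from station import r
import cv2,numpy as np
o=r.get_obs(); c=r.read_camera("wrist"); cv2.imwrite("pics/wrist1.png",cv2.cvtColor(c["image"],cv2.COLOR_RGB2BGR))
np.savez("w1.npz",pos=o["tcp_pos"],rot=o["tcp_rot"]); print(o["t"],o["tcp_pos"],o["tcp_rot"],o["qvel"].round(3),o["ft_force"])
E
```

```text
2.125 [ 0.43561924 -0.02917094  0.35984321] [ 2.16285515e-05  7.51471643e-01  6.59765378e-01 -1.20027000e-04] [ 0.017 -0.007 -0.001  0.    -0.003 -0.002] [-0.18025855  0.62677927 -0.26321324]
```

View pics/wrist1.png

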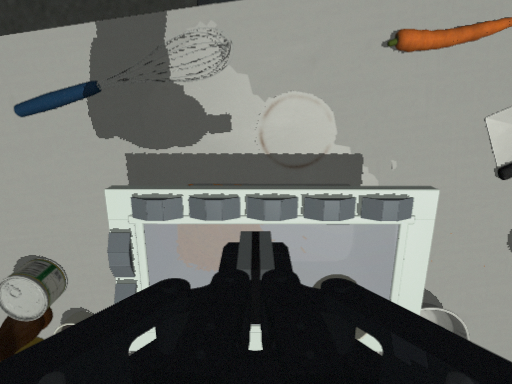

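The wrist picture shows the near row of tabs at v≈207, u = 157 (tab 5), 214, 271, 329 and 386 (tab 1). Tab 6 is at (120,252) and tab 7 is partly hidden at (125,292). The near lid corners are at (107,188) and (437,188).

```bash
python3 - <<'E'
import cv2
a=cv2.imread("pics/wrist1.png"); cv2.imwrite("pics/w1a.png",cv2.resize(a[180:310,95:275],None,fx=4.4,fy=4.4,interpolation=cv2.INTER_CUBIC))
cv2.imwrite("pics/w1b.png",cv2.resize(a[180:230,270:445],None,fx=4.4,fy=4.4,interpolation=cv2.INTER_CUBIC))
E
```

```text
(no output)
```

View pics/w1a.png

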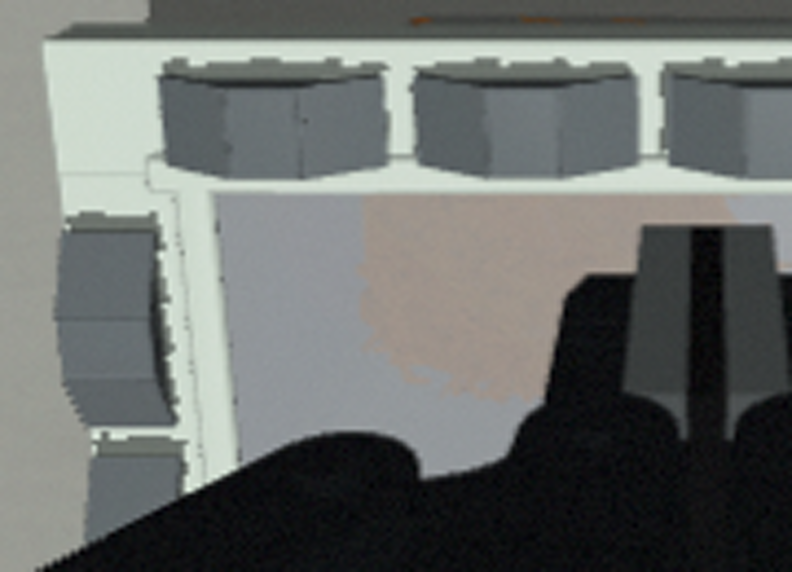

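View pics/w1b.png

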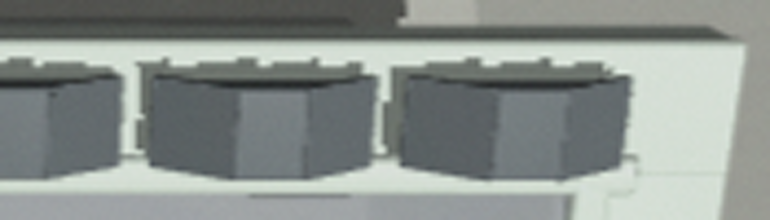

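```bash
python3 - <<'E'
from station import r
from h import *
from scipy.spatial.transform import Rotation as R
w=np.load("w1.npz"); q=w["rot"]; T=np.eye(4); T[:3,:3]=R.from_quat([q[1],q[2],q[3],q[0]]).as_matrix(); T[:3,3]=w["pos"]
c=r.read_camera("wrist"); E=T@np.array(c["T_tool_cam"])
A=np.array([95,180]);B=np.array([270,180])
t=np.array([A+np.array([263,131])/4.4,A+np.array([523,131])/4.4,B+np.array([272,133])/4.4,B+np.array([533,133])/4.4,A+np.array([110,348])/4.4])-.4
P=cast(c,t,.173,E); print("t5,4,2,1,6\n",P.round(4))
d=P[3]-P[0]; print("1-5",np.linalg.norm(d),"dir",np.degrees(np.arctan2(d[1],d[0])), "toolx",np.degrees(np.arctan2(E[1,0],E[0,0])))
cs=np.array([A+np.array([44,40])/4.4,B+np.array([745,43])/4.4])-.4
C=cast(c,cs,.156,E); print(C.round(4),np.linalg.norm(C[0]-C[1]))
# tips
tip=np.array([A+np.array([640,228])/4.4,A+np.array([775,228])/4.4])-.4
# tip edge in tool coords at z=.014
Tc=np.array(c["T_tool_cam"]); print("tip tool",cast(c,tip,.014,Tc).round(4))
e=d/np.linalg.norm(d); n=np.array([e[1],-e[0],0]); ctr=(P[0]+P[3])/2
for k in range(5): print(k+1,(ctr+e*.058*(2-k)).round(4))
print("t6 rel t5: along",-(P[4]-P[0])@e,"inward",(P[4]-P[0])@n)
print("7",(P[4]+n*.06).round(4), "pan ang",e,n)
E
```

```text
t5,4,2,1,6
 [[ 0.4641 -0.134   0.173 ]
 [ 0.4716 -0.0764  0.173 ]
 [ 0.4871  0.0384  0.173 ]
 [ 0.4947  0.0963  0.173 ]
 [ 0.5121 -0.1808  0.173 ]]
1-5 0.23231768473732378 dir 82.43759066636672 toolx 82.54654343315823
[[ 0.4409 -0.1857  0.156 ]
 [ 0.4858  0.1518  0.156 ]] 0.34054657509603575
tip tool [[-0.008  -0.0088  0.014 ]
 [ 0.0059 -0.0088  0.014 ]]
1 [0.4946 0.0961 0.173 ]
2 [0.487  0.0386 0.173 ]
3 [ 0.4794 -0.0189  0.173 ]
4 [ 0.4717 -0.0764  0.173 ]
5 [ 0.4641 -0.1339  0.173 ]
t6 rel t5: along 0.04006696904360157 inward 0.053722464218750654
7 [ 0.5716 -0.1887  0.173 ] pan ang [0.13160604 0.9913021  0.        ] [ 0.9913021  -0.13160604  0.        ]
```

The measured tab 1 to tab 5 distance is 232.3 mm against the 232 mm given, so the measurement agrees. I'll go above tab 1.

Emit:
send_rows --pt "0 25 55 -10 0" --pt "0 50 105 -40 0" --pt "0 59 125 -85 0" --pt "0 59 125 -130 0" --pt "0 59 125 -155 0" --pt "0 59 125 -158 0" --pt "0 59 125 -158 0" --pt "0 59 125 -158 0"

```text
t: 3.22
tcp_pos: [0.4957, 0.0964, 0.2036]
tcp_rot: [0.001, 0.751, 0.66, 0.001]
ft_force: [-0.0, 0.2, -0.2]
width: 0.0
```

Emit:
send_rows --pt "0 -1 0 -8 0" --pt "0 -1 0 -13 0" --pt "0 -1 0 -16 0" --pt "0 -1 0 -18 0" --pt "0 -1 0 -20 0" --pt "0 -1 0 -20 0"

```text
t: 3.98
tcp_pos: [0.4947, 0.0964, 0.1835]
tcp_rot: [0.001, 0.751, 0.66, 0.001]
ft_force: [-0.6, 0.3, -0.1]
width: 0.0002
```

Emit:
send_rows --pt "0 0 0 -1 0" --pt "0 0 0 -2 0" --pt "0 0 0 -3 0" --pt "0 0 0 -3 0"

```text
t: 4.47
tcp_pos: [0.4949, 0.0964, 0.1805]
tcp_rot: [0.001, 0.751, 0.66, 0.001]
ft_force: [-0.3, -1.1, 1.1]
width: -0.0001
```

```bash
python3 - <<'E'
from station import r
import cv2
print(r.get_obs()["ft_force"],r.get_obs()["tcp_pos"])
c=r.read_camera("wrist"); cv2.imwrite("pics/wrist2.png",cv2.cvtColor(c["image"],cv2.COLOR_RGB2BGR))
c=r.read_camera("scene"); a=cv2.cvtColor(c["image"],cv2.COLOR_RGB2BGR)[140:255,185:345]; cv2.imwrite("pics/sz2.png",cv2.resize(a,None,fx=5,fy=5,interpolation=cv2.INTER_CUBIC))
E
```

```text
[-0.30958562 -1.09956961  1.09992725] [0.49487593 0.09644679 0.18047896]
```

View pics/wrist2.png

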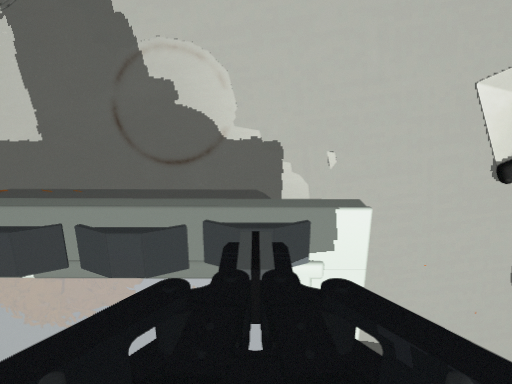

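View pics/sz2.png

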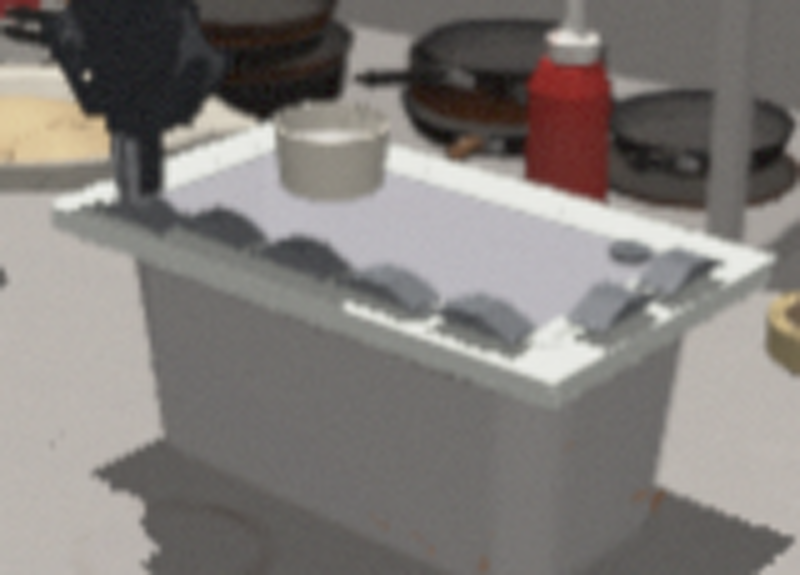

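The tip stands on tab 1 in both views (wrist (255,240), scene crop (135,195)) and the force is about 1 N. I'll go on down slowly to find the stop.

Emit:
send_rows --pt "0 0 0 -1 0" --pt "0 0 0 -1 0"

```text
t: 4.82
tcp_pos: [0.4949, 0.0965, 0.1794]
tcp_rot: [0.001, 0.751, 0.66, 0.001]
ft_force: [-0.4, 0.3, 0.5]
width: -0.0
```

Emit:
send_rows --pt "0 0 0 -0.7 0" --pt "0 0 0 -0.7 0" --pt "0 0 0 -0.7 0"

```text
t: 5.2
tcp_pos: [0.4949, 0.0964, 0.179]
tcp_rot: [0.001, 0.751, 0.66, 0.001]
ft_force: [-1.6, -0.8, 4.7]
width: -0.0001
```

The force reads 4.7 N at TCP z = 0.179, so the tip is at 165 mm and tab 1 is at its stop. I'll rise 0.7 mm and slide on to tab 2.

Emit:
send_rows --pt "0 0 0 0.7 0" --pt "0 -1 -8 0.7 0" --pt "0 -2 -16 0.7 0" --pt "0 -3 -24 0.7 0" --pt "0 -4 -32 0.7 0" --pt "0 -5 -40 0.7 0" --pt "0 -6.5 -48 0.7 0" --pt "0 -7.6 -57 0.7 0" --pt "0 -7.6 -57 0.7 0"

```text
t: 6.32
tcp_pos: [0.4871, 0.038, 0.1797]
tcp_rot: [0.002, 0.751, 0.66, 0.001]
ft_force: [-0.1, -1.4, 2.1]
width: 0.0002
```

```bash
python3 - <<'E'
from station import r
import cv2
c=r.read_camera("scene"); b=cv2.cvtColor(c["image"],cv2.COLOR_RGB2BGR)
cv2.imwrite("pics/sz3.png",cv2.resize(b[140:255,185:345],None,fx=5,fy=5,interpolation=cv2.INTER_CUBIC))
a=cv2.imread("pics/scene0.png")
# patch around near-right lid corner & far right
for n,(y,x) in {"NR":(217,296),"FR":(191,338)}.items():
    t=cv2.cvtColor(a[y-10:y+10,x-10:x+10],6).astype('float32'); u=cv2.cvtColor(b[y-10:y+10,x-10:x+10],6).astype('float32')
    print(n,cv2.phaseCorrelate(t,u))
E
```

```text
NR ((-0.2358947769244626, -0.10251574670933117), 0.9716585272550583)
FR ((-0.20133968732543117, -0.07452781520754215), 1.0113540589809418)
```

View pics/sz3.png

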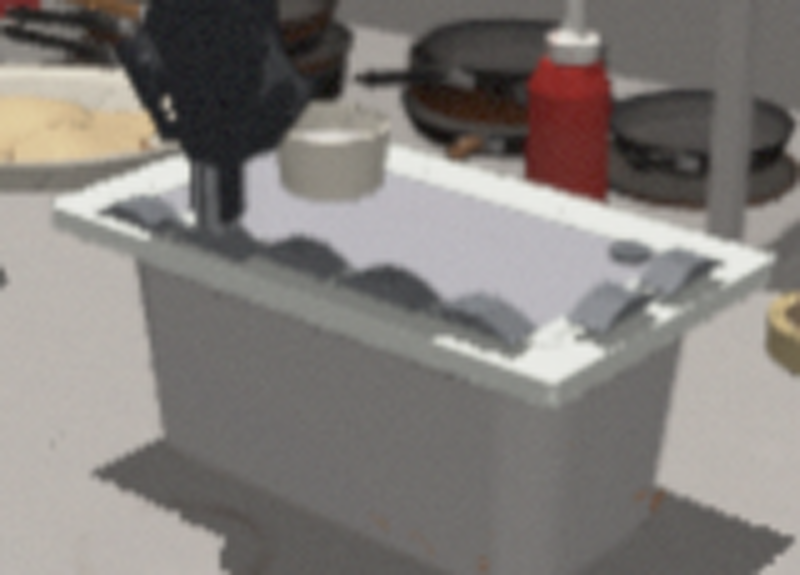

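Tab 1 is clearly lower at crop (145,208), the tip is on tab 2 at (215,225), and the lid corners have moved by no more than 0.25 px. I'll slide on.

Emit:
send_rows --pt "0 -1 -8 0 0" --pt "0 -2 -16 0 0" --pt "0 -3 -24 0 0" --pt "0 -4 -32 0 0" --pt "0 -5 -40 0 0" --pt "0 -6.5 -48 0 0" --pt "0 -7.6 -57.5 0 0" --pt "0 -7.6 -57.5 0 0"

```text
t: 7.38
tcp_pos: [0.4795, -0.0206, 0.1798]
tcp_rot: [0.003, 0.752, 0.659, -0.0]
ft_force: [0.9, -0.6, 1.9]
width: -0.0001
```

Emit:
send_rows --pt "0 -1 -8 0 0" --pt "0 -2 -16 0 0" --pt "0 -3 -24 0 0" --pt "0 -4 -32 0 0" --pt "0 -5 -40 0 0" --pt "0 -6.5 -48 0 0" --pt "0 -7.6 -57.5 0 0" --pt "0 -7.6 -57.5 0 0"

```text
t: 8.38
tcp_pos: [0.4718, -0.0795, 0.1799]
tcp_rot: [0.003, 0.752, 0.659, -0.001]
ft_force: [-0.7, -1.0, 1.1]
width: 0.0
```

Emit:
send_rows --pt "0 -1 -8 -0.3 0" --pt "0 -2 -16 -0.3 0" --pt "0 -3 -24 -0.3 0" --pt "0 -4 -32 -0.3 0" --pt "0 -5 -40 -0.3 0" --pt "0 -6.5 -48 -0.3 0" --pt "0 -7.6 -55 -0.3 0" --pt "0 -7.6 -55 -0.3 0"

```text
t: 9.38
tcp_pos: [0.4641, -0.1358, 0.1797]
tcp_rot: [0.004, 0.753, 0.658, -0.001]
ft_force: [0.1, -1.1, 2.1]
width: 0.0004
```

```bash
python3 - <<'E'
from station import r
import cv2,numpy as np
o=r.get_obs();print(o["tcp_pos"],o["ft_force"]); np.savez("w4.npz",pos=o["tcp_pos"],rot=o["tcp_rot"])
c=r.read_camera("wrist"); cv2.imwrite("pics/wrist4.png",cv2.cvtColor(c["image"],cv2.COLOR_RGB2BGR))
c=r.read_camera("scene"); b=cv2.cvtColor(c["image"],cv2.COLOR_RGB2BGR)
cv2.imwrite("pics/sz4.png",cv2.resize(b[140:255,185:345],None,fx=5,fy=5,interpolation=cv2.INTER_CUBIC))
a=cv2.imread("pics/scene0.png")
for n,(y,x) in {"NR":(217,296),"FR":(191,338)}.items():
    t=cv2.cvtColor(a[y-10:y+10,x-10:x+10],6).astype('float32'); u=cv2.cvtColor(b[y-10:y+10,x-10:x+10],6).astype('float32')
    print(n,cv2.phaseCorrelate(t,u))
E
```

```text
[ 0.46412517 -0.13578218  0.17967637] [ 0.13880367 -1.07534082  2.10415183]
NR ((1.0796243125038831, -0.9333641388887308), 0.3832584053277969)
FR ((-0.022484054359905414, -0.06883991058303707), 0.9931897628307342)
```

View pics/wrist4.png

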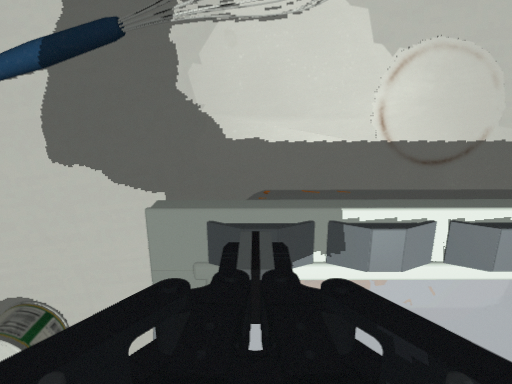

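View pics/sz4.png

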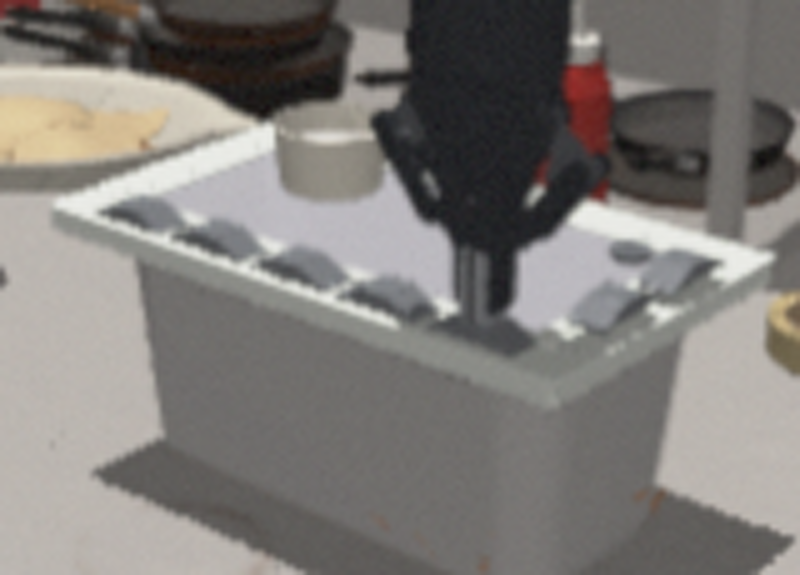

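Tabs 1–5 are all low, the tip is on tab 5, and the far-right corner has not moved. The near-right patch is only disturbed by the shadow. Next I'll go round the corner and on to tab 6.

Emit:
send_rows --pt "0 -2 -13 0.3 0" --pt "0 -3.5 -26 0.3 0" --pt "0 -5 -38 0.3 0" --pt "0 -5 -38 0.3 0" --pt "0 4 -39 0 0" --pt "0 13 -40 0 0" --pt "0 22 -42 0 0" --pt "0 31 -43 0 0" --pt "0 40 -44 0 0" --pt "0 48 -45 0 0"

```text
t: 10.72
tcp_pos: [0.5137, -0.1805, 0.1798]
tcp_rot: [0.005, 0.752, 0.659, -0.001]
ft_force: [0.3, -0.3, 0.5]
width: 0.0
```

Emit:
send_rows --pt "0 8 -1 -0.3 0" --pt "0 16 -2 -0.3 0" --pt "0 24 -3 -0.3 0" --pt "0 32 -4 -0.3 0" --pt "0 40 -5.5 -0.3 0" --pt "0 50 -7 -0.3 0" --pt "0 58 -8 -0.3 0" --pt "0 58 -8 -0.5 0"

```text
t: 11.72
tcp_pos: [0.573, -0.1887, 0.1794]
tcp_rot: [0.005, 0.752, 0.659, -0.0]
ft_force: [1.9, 0.1, 1.0]
width: -0.0002
```

```bash
python3 - <<'E'
from station import r
import cv2,numpy as np
o=r.get_obs();print(o["tcp_pos"],o["ft_force"])
c=r.read_camera("side"); b=cv2.cvtColor(c["image"],cv2.COLOR_RGB2BGR)
cv2.imwrite("pics/dz5.png",cv2.resize(b[145:245,175:310],None,fx=5.9,fy=5.9,interpolation=cv2.INTER_CUBIC))
c=r.read_camera("scene"); b=cv2.cvtColor(c["image"],cv2.COLOR_RGB2BGR)
cv2.imwrite("pics/sz5.png",cv2.resize(b[140:255,185:345],None,fx=5,fy=5,interpolation=cv2.INTER_CUBIC))
E
```

```text
[ 0.57300947 -0.18872846  0.17938955] [1.91825945 0.12647337 1.00569544]
```

View pics/dz5.png

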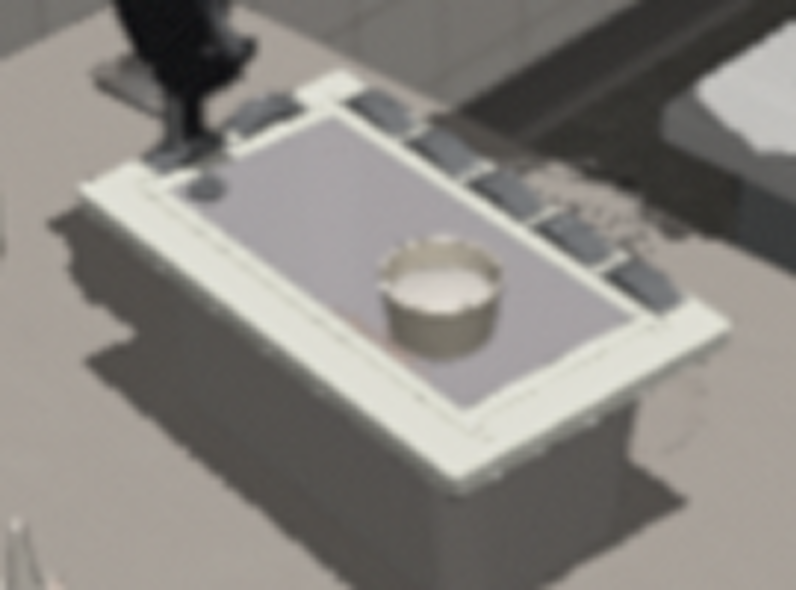

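View pics/sz5.png

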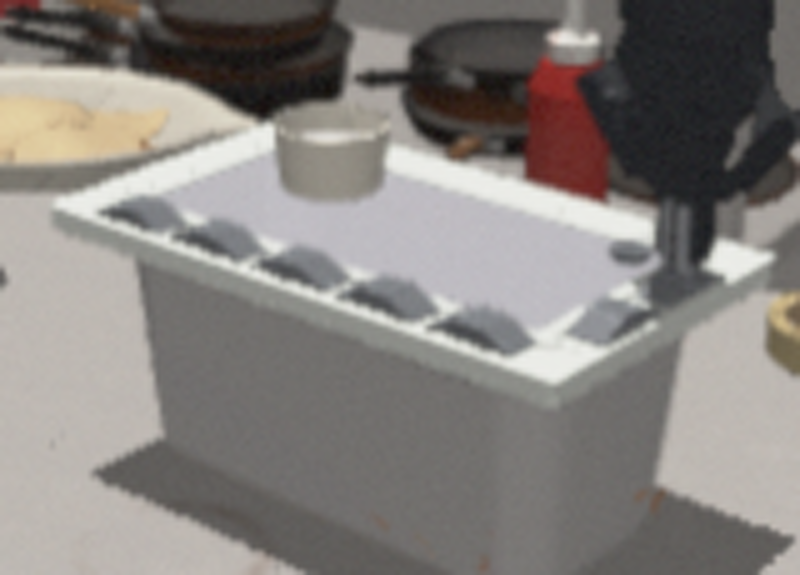

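All seven tabs look down and the pan has not moved; the tip is on tab 7 at side crop (180,150). I'll lift straight up.

Emit:
send_rows --pt "0 -1 0 10 0" --pt "0 -1 0 30 0" --pt "0 -1 0 60 0" --pt "0 -20 30 100 0" --pt "0 -60 60 150 0" --pt "0 -110 100 180 0" --pt "0 -138 150 180 0" --pt "0 -138 160 180 0" --pt "0 -138 160 180 0"

```text
t: 12.95
tcp_pos: [0.4341, -0.0279, 0.3601]
tcp_rot: [0.006, 0.752, 0.659, -0.0]
ft_force: [-0.3, -0.2, -0.0]
width: -0.0002
```

```bash
python3 - <<'E'
from station import r
import cv2,numpy as np
o=r.get_obs();print(o["t"],o["tcp_pos"],o["ft_force"])
out=[]
a0={n:cv2.imread(f"pics/{n}0.png") for n in("scene","side")}
for n,(y0,y1,x0,x1) in {"side":(145,245,175,310),"scene":(155,255,185,345)}.items():
    b=cv2.cvtColor(r.read_camera(n)["image"],cv2.COLOR_RGB2BGR)
    s=[cv2.resize(i[y0:y1,x0:x1],(600,300 if n=="x" else 290),interpolation=cv2.INTER_CUBIC) for i in (a0[n],b)]
    cv2.imwrite(f"pics/fin_{n}.png",np.vstack(s))
    print(n,cv2.phaseCorrelate(*[cv2.cvtColor(i[y0:y1,x0:x1],6).astype('float32') for i in(a0[n],b)]))
    cv2.imwrite(f"pics/full_{n}.png",b)
E
```

```text
12.95 [ 0.43410354 -0.02792911  0.36012497] [-0.28800683 -0.17205278 -0.0023583 ]
side ((0.5218012023818659, 0.2701383456910307), 0.8515425314726653)
scene ((0.04703547302374034, 0.21796673255844468), 0.8696203072071076)
```

View pics/fin_scene.png

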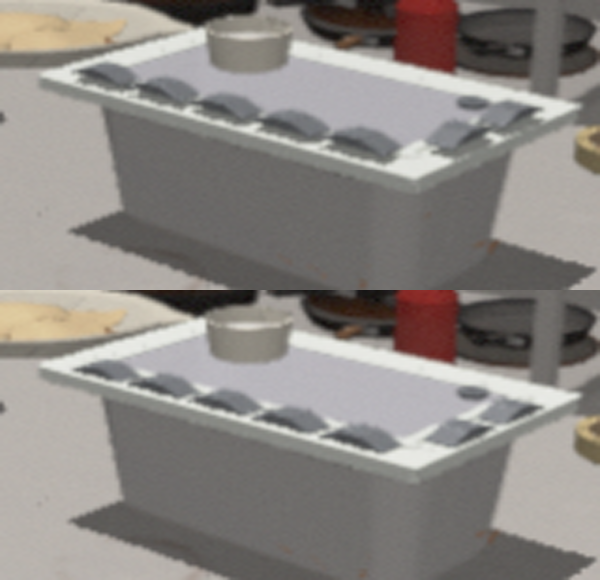

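View pics/fin_side.png

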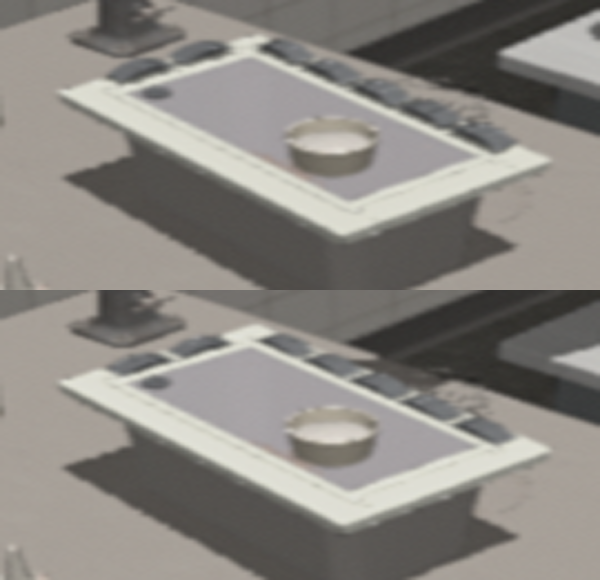

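View pics/full_side.png

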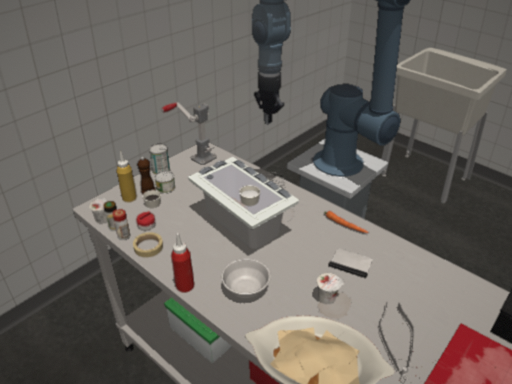

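```bash
python3 - <<'E'
import cv2,numpy as np
from h import *
from station import r
a=cv2.imread("pics/scene0.png");b=cv2.imread("pics/full_scene.png")
c=r.read_camera("scene");E=np.linalg.inv(np.array(c["extrinsics"]));K=np.array([[c["fx"],0,c["cx"]],[0,c["fy"],c["cy"]],[0,0,1]])
tabs=[(.4946,.0961),(.487,.0386),(.4794,-.0189),(.4717,-.0764),(.4641,-.1339),(.5121,-.1808),(.5716,-.1887)]
rv=cv2.Rodrigues(E[:3,:3])[0]
rows=[]
for k,(x,y) in enumerate(tabs):
    p=cv2.projectPoints(np.array([[x,y,.173],[x,y,.165]]),rv,E[:3,3],K,np.array(c["dist"]))[0].reshape(-1,2)
    u,v=p[0].round().astype(int)
    # apex: boundary between tab (dark) and lid behind, on subpixel profile in column
    f=[cv2.resize(i[v-12:v+18,u-14:u+14],None,fx=8,fy=8,interpolation=cv2.INTER_CUBIC) for i in(a,b)]
    rows.append(np.hstack([f[0][:,:],f[1][:,:]])[:, :])
    print(k+1,p.round(1).tolist())
im=np.vstack([np.hstack(rows[:4]),np.hstack(rows[4:]+[rows[0]*0])]); cv2.imwrite("pics/cmp.png",cv2.resize(im,(800,300)))
E
```

```text
1 [[212.7, 176.9], [212.8, 179.7]]
2 [[228.2, 182.1], [228.2, 185.0]]
3 [[244.7, 187.7], [244.7, 190.6]]
4 [[262.2, 193.6], [262.2, 196.6]]
5 [[281.0, 200.0], [280.9, 203.0]]
6 [[307.8, 197.6], [307.6, 200.7]]
7 [[321.3, 190.4], [321.1, 193.3]]
```

View pics/cmp.png

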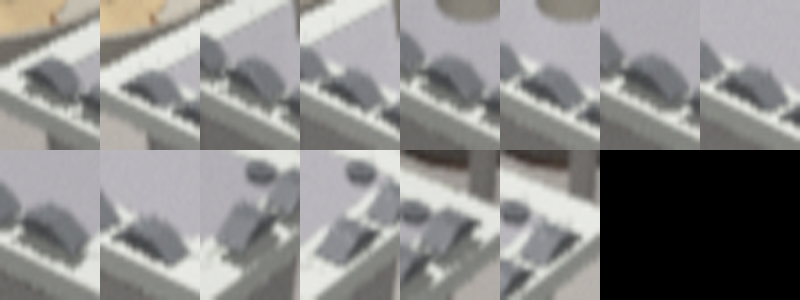

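The before and after pairs show each tab lower by about 2.5–3 px, where the full 8 mm would be about 3 px. The tip height along the slide (165.4–166 mm) agrees with this, and the arm is clear, so I'm handing in.

```bash
python3 -c "
from station import r
print(r.sign_off())"
```

```text
the job is handed in; nothing more can be done
None
```

All seven snap tabs are pressed down in order, and I handed the job in at about 13 s of the 51 s allowed; the sign-off gives no verdict. I pressed tab 1 to its stop with the shut fingertips. I then slid along the near side, round the right-hand corner and on to tab 7 by the vent, and lifted off.

- **Tabs:** the tip ran at 165.4–166 mm, which is about 7 to 7.6 mm of the 8 mm travel. In the last scene picture every tab sits about 2.5–3 px lower; full travel would be about 3 px. I judged this by eye, so it is a rough check.
- **Force:** the wrist force stayed under about 5 N at the readings taken, which came at the end of each move rather than continuously.
- **Pan and other things:** the pan shifted by 0.5 px or less in either camera view. The salt ramekin looks unmoved. I only looked over the other things in the last pictures and measured none of them. The arm ended clear of everything.

**Checks that disagreed:**
- The first positions from the scene and side cameras differed by about 12 mm. I used the wrist camera instead, which gave 232.3 mm from tab 1 to tab 5 against the expected 232 mm.
- One corner-shift check at tab 5 read about 1 px. I put it down to the gripper's shadow, because the far corner and later pictures showed no movement.

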